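Stand the bottle up and hold the telescoping guard bar out

ROBOT

A 6-joint arm with a two-finger parallel gripper is mounted at the origin on the work surface. World frame = base frame: x ahead of the robot, y to its left, z up, the work surface at z = 0. Lengths are in m, angles in rad, forces in N, time in s.
With the tool pointing down it reaches from about 0.275 to 0.825 m from the base axis. Payload 4.9 kg.
Tool frame: the origin (TCP) lies midway between the tips of the shut fingers; the grasp point (between the pads) lies arm.tcp_to_grasp behind it (arm.tcp_to_grasp is the distance from the TCP to the grasp point, in m); z points along the fingers, y is the direction in which the jaws open and shut (so a half turn about z gives the same grasp; the last joint's range is limited). The gripper opens to 85 mm and grips with 20 to 120 N. Pads are 22 mm wide; open, the fingers measure 114 mm over their backs; the gripper's body (76 mm by 85 mm) begins 54 mm behind the grasp point. The pads swing forward as they close: fully open they stand 13 mm farther back than shut.
Start: joints at [-1.437, 0.326, -0.193, 1.052, 0, 1.437], TCP at [0.146, -0.53, 0.231] pointing down, gripper open.
Joint ranges: [-2.65, 2.65], [-0.97, 1.79], [-1.3, 1.35], [-1.93, 2.1], [-1.47, 1.37], [-3.14, 3.14]. Speed limits (rad/s): [2.57, 2.57, 3.14, 3.14, 3.14, 3.14].

INTERFACE

Orientations are given as a rotation vector (axis times angle).
In Python, from bench import monitor, viewer, finish_job, arm gives the robot as it stands.
- The arm moves only by the tool carry_out, never from a script. Its argument "targets" is a list that holds one entry, the list of rows, each a list of 7 numbers: the shift along the tool's x, y, z in m, then the turn, a rotation vector about the tool's x, y, z in degrees, then the gripper's target within -1 to 1 (shut at 1, half-way at 0, fully open at -1). A call has 1 to 20 rows; each row is the pose to reach, as a shift and turn from the pose commanded when the call began, along the tool's axes at that moment; what a row does not reach only later rows make up. A row lasts 1/10 s, in which the tool goes at most 50 mm and 8.59 degrees, less where a joint would pass 70% of its speed; a pose out of reach is approached as far as the arm can. A call with a gripper value outside its range is refused whole. The fingers move at their own pace and stop on an object; "force" is the grip in N (left out, the last holds). Time passes only in rows, so rows that repeat a pose let the fingers close. It gives the time, the measured TCP pose, the force and the opening at its end, in the units of the state.
- monitor.read_state(): the state, without advancing time (a new reading comes with each control period).
- viewer.grab_frame(name): name is "scene" or "side" or "wrist"; returns the picture (480x640x3 uint8, blue, green, red); there is no depth.
- viewer.calibration(name): a dict with "mtx" (3x3 intrinsics, pixels), "R" (3x3) and "t" (3): a world point X has camera coordinates R X + t. Camera axes: x right, y down, z forward; pixel columns grow to the right and rows downward; lengths in m; the calibration is good to about 2 mm. A picture is of the moment at which its call begins: read the wrist's pose just before it. calibration takes no time and is no camera call; for the wrist camera it gives the pose at the moment of the call.
- finish_job(): hands the job in, once; it reports no verdict.
The state is a dict: "t": time; "joint_pos": joint angles; "joint_vel": joint speeds; "joint_efforts": joint torques, N m; "tool_pos": TCP position; "tool_rot": TCP orientation; "ft_force": force on the tool from outside, world axes, zero at the start; "ft_torque": the same for the moment, N m; "width": finger opening in m.
Only numpy, scipy, OpenCV 4.12 (cv2) and the standard library are available. Lean on these libraries where they do the work, as an engineer would, in place of code of your own. Each camera call takes 0.05 s, during which the arm holds its last target.

TASK

A soap bottle in the row on the packing board has tipped over: stand it upright in the gap between its two neighbours, in line with them, and let go. Then squeeze the button on the grip of the telescoping guard bar, pull the bar out past its first stop to its second stop, the end of its travel, and finish while holding it there, button still squeezed, as it springs back when released. Leave the neighbouring bottles, tape roll and hole punch where they are.

Things in the scene. Friction and masses are not known exactly. Their poses are not given: they have to be found in the camera images.
- board: Fixed plywood board, 10 mm thick, on the table. Origin on its underside; it spans x -130 to 170, y -410 to 210 mm. +x points to the robot's left, +y towards the robot (within 12 degrees), z up. Bottles stand along y at x = -55. The guard bar runs along y at x = 60, centre line at z = 55; its fixed 26 mm tube spans y -395 to -195, with clamps 45 mm wide (x), up to z = 73
- gap (a point): Point on the board's top surface, on the line of the row, midway between the two standing bottles; axes as the board's. The middle of the tipped bottle's bottom belongs here
- bottle_tipped: The lying cream soap bottle, 0.25 kg, like its neighbours: square body 50 x 50 mm, 112 tall, shoulder and neck to 131, white round cap 32 across to 160 mm. Origin at the centre of its bottom, z along its axis to the cap. It lies flat on one side, axis 25 mm above the board's top, bottom near the row, cap roughly along the board's +x, across the path of the bar
- bottle_near: Bystander: the same kind of bottle, standing in the row about 125 mm from the gap's middle on the +y side, nearer the robot. Origin at the centre of its bottom, z up
- bottle_far: Bystander: the same kind of bottle, standing in the row about 125 mm from the gap's middle on the -y side, farther from the robot. Origin at the centre of its bottom, z up
- guard_bar (a joint): Pull-out of the 18 mm square inner bar, m along the board's +y: 0 stowed (start), 0.075 first stop, 0.150 second stop, the hard end. A spring pulls it back, 6 N stowed to 9 N at the end. A catch blocks pulling at 0 and at the first stop (1 to 3 mm play); while the button is kept squeezed it runs freely past both. Let go, it springs back to a catch
- bar_head: Black grip block on the free end of the inner bar, 28 mm (x) by 70 mm (y) by 65 mm tall, axes as the board's. Origin on the bar's centre line, in the block's middle in x and y; it reaches 25 mm below and 40 mm above the origin (top 95 mm above the table). Stowed, its origin is at x = 60, y = -140 mm on the board
- bar_button (a joint): Squeeze of the grey button, m towards the board's -x: 0 out, 0.006 fully in; the catch frees at about 0.004; 2 N to start, 6.5 N fully in. It is 22 mm (y) by 26 mm (z) on the block's +x face, the robot's left, 9 mm proud when out, 3 mm when in. Pinching the block across x, one finger on the button and one on the opposite face, squeezes it
- grip_point (a point): Middle of the pinch: level with the middle of the button, midway between its face (half squeezed) and the block's opposite face; 3, 12, 16.5 mm in x, y, z from the block's origin. Moves with the block; axes as the board's
- tape_roll: Bystander: grey roll of tape lying flat, 100 mm across, 48 mm tall. Origin at the centre of its underside
- punch: Bystander: black desk hole punch, about 130 x 75 mm, 64 mm tall. Origin at the centre of its underside
Not all that is in view belongs to the job. Leave any red or yellow look-alike of the bottle_tipped alone.

How it is judged:
By the outcome, as a careful person would: the job done as asked, in the order asked, and still so for the second after the job is handed in, while the arm keeps its last pose, push and grip.
It also fails if it takes over 51 s, if anything falls off the work surface, if the arm or the gripper's body presses on something with over 40 N, if the wrist force passes 120 N, or if a joint passes its speed limit or range.

## Working session

There is one attempt and no reset: what is moved stays moved. The work goes in short steps, Python scripts to look and compute and a tool call to move; the robot and the scene stay as the last step left them, time stands still between calls to the robot, and variables do not carry over. Pictures are saved under pics/ and viewed, and the job is handed in when it is done.

Besides the shell and the picture viewer there is one more tool, called after "Emit:" as name([rows], argument=value, ...), one row to a line, values as JSON. carry_out: Moves the arm, as the interface text tells. Its arguments: {"type":"object","properties":{"targets":{"type":"array"},"force":{"type":"number"}},"required":["targets"]}

```bash
ls; mkdir -p pics; python3 - <<'E'
from bench import monitor, viewer, arm
import cv2
print(arm.tcp_to_grasp, [a for a in dir(arm) if a[0]!='_'])
s=monitor.read_state(); print(s)
for n in ["scene","side","wrist"]:
    c=viewer.calibration(n); print(n,c)
    cv2.imwrite(f"pics/{n}0.png",viewer.grab_frame(n))
E
```

```text
pics
0.0187 ['Unreachable', 'tcp_to_grasp']
{'t': 0.0, 'joint_pos': array([-1.43720226e+00,  3.26932902e-01, -1.93584179e-01,  1.05197455e+00,
        1.55780485e-05,  1.43664828e+00]), 'joint_vel': array([ 5.41004309e-04,  1.32752360e-04, -5.41433207e-05,  4.49764193e-04,
        1.87822766e-03,  8.07875875e-04]), 'joint_efforts': array([ 3.97965559e-04, -4.43395221e+01,  2.62442440e+01,  1.54141575e-02,
       -2.66175002e-04,  5.27963294e-06]), 'tool_pos': array([ 0.1454717 , -0.52982226,  0.23050768]), 'tool_rot': array([-3.11180358e+00, -4.19086955e-01, -2.51939570e-05]), 'ft_force': array([ 0.56185164,  0.0102963 , -0.53856914]), 'ft_torque': array([ 0.03070961, -0.01372797, -0.05843467]), 'width': 0.0855950665558664}
scene {'mtx': array([[472.53665146,   0.        , 323.08144912],
       [  0.        , 472.53665146, 244.28912831],
       [  0.        ,   0.        ,   1.        ]]), 'R': array([[ 0.25197427,  0.96767747,  0.0104539 ],
       [ 0.76726741, -0.19318282, -0.61153996],
       [-0.58975393,  0.16211327, -0.79114448]]), 't': array([-0.22923934, -0.3495852 ,  1.5089617 ])}
side {'mtx': array([[490.63462737,   0.        , 323.80699546],
       [  0.        , 490.63462737, 246.22591127],
       [  0.        ,   0.        ,   1.        ]]), 'R': array([[-0.80862489, -0.58803983, -0.01830155],
       [-0.34578762,  0.50020669, -0.79386661],
       [ 0.47597974, -0.63561185, -0.60781647]]), 't': array([0.4732751 , 0.18349402, 0.80819963])}
wrist {'mtx': array([[377.81627742,   0.        , 326.54630127],
       [  0.        , 377.81627742, 231.81540333],
       [  0.        ,   0.        ,   1.        ]]), 'R': array([[ 0.26400512, -0.96451975, -0.00171633],
       [-0.92986931, -0.2549926 ,  0.26518267],
       [-0.25621157, -0.06841362, -0.96419666]]), 't': array([-0.5495853 , -0.03360555,  0.37709557])}
```

View pics/scene0.png

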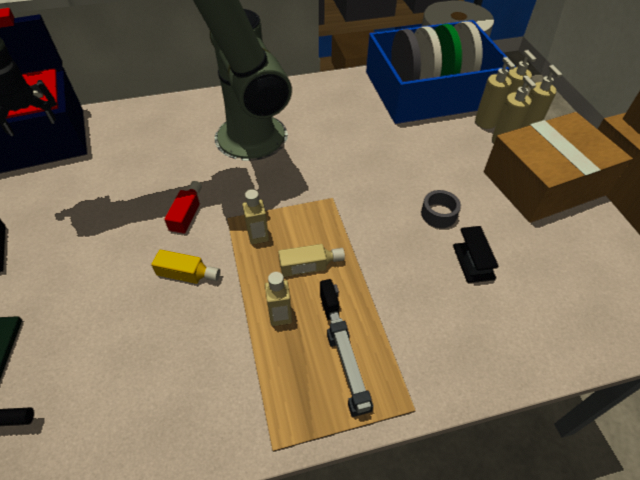

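View pics/side0.png

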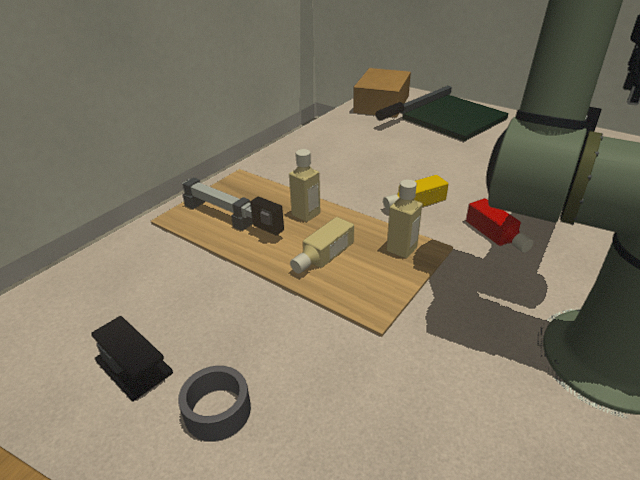

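View pics/wrist0.png

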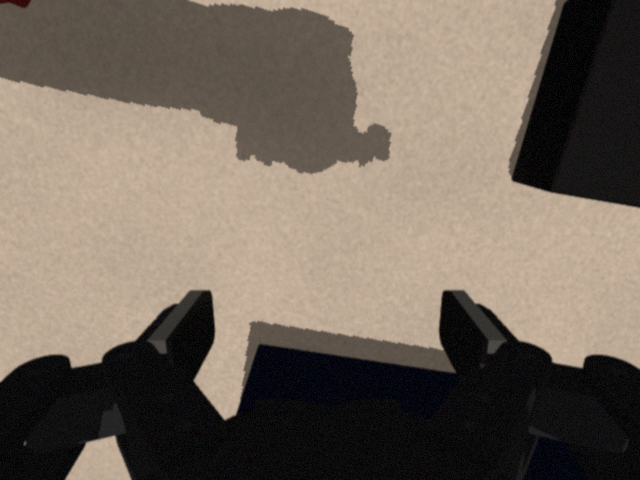

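The cream bottle lying on the board at scene (310,260) and side (325,245) is the one meant. The red one (scene 182,210) and the yellow one (scene 185,268) are look-alikes off the board. I'll confirm with a crop, then measure the board, caps and bottle.

```bash
cat > h.py <<'E'
import numpy as np, cv2
from bench import viewer, monitor
from scipy.spatial.transform import Rotation as Ro
def ray(c,p):
    p=cv2.undistortPoints(np.array([[p]],float),c['mtx'],None)[0,0]
    return -c['R'].T@c['t'], c['R'].T@np.array([p[0],p[1],1.])
def onz(c,p,z):
    o,d=ray(c,p); return o+d*(z-o[2])/d[2]
def tri(c1,p1,c2,p2):
    o1,d1=ray(c1,p1);o2,d2=ray(c2,p2)
    d1/=np.linalg.norm(d1);d2/=np.linalg.norm(d2)
    s=np.linalg.lstsq(np.c_[d1,-d2],o2-o1,rcond=None)[0]
    a=o1+s[0]*d1;b=o2+s[1]*d2
    return (a+b)/2,np.linalg.norm(a-b)
def px(c,X):
    u=c['mtx']@(c['R']@np.asarray(X)+c['t']); return u[:2]/u[2]
E
python3 - <<'E'
from h import *
a=cv2.imread('pics/scene0.png');b=cv2.imread('pics/side0.png')
A=cv2.resize(a[180:350,220:390],None,fx=3.4,fy=3.4,interpolation=2);cv2.imwrite('pics/cs.png',A)
B=cv2.resize(b[130:300,165:465],None,fx=2.6,fy=2.6,interpolation=2);cv2.imwrite('pics/cb.png',B)
for n,im in (('scene',a),('side',b)):
    c=viewer.calibration(n)
    h=cv2.cvtColor(im,cv2.COLOR_BGR2HSV)
    print(n,'wood',[h[y,x].tolist() for x,y in ([(290,370),(300,215)] if n=='scene' else [(370,300),(230,220)])],'table',h[400,250].tolist(),'body',(h[262,300] if n=='scene' else h[240,320]).tolist())
    m=cv2.inRange(h,(8,95,60),(25,255,255))
    m=cv2.morphologyEx(m,cv2.MORPH_OPEN,np.ones((3,3)))
    cs=cv2.findContours(m,cv2.RETR_EXTERNAL,cv2.CHAIN_APPROX_NONE)[0]
    k=max([k for k in cs if cv2.pointPolygonTest(cv2.convexHull(k),(300,350) if n=='scene' else (350,290),False)>0],key=cv2.contourArea)
    hu=cv2.convexHull(k); q=cv2.approxPolyDP(hu,8,True)[:,0]
    for p in q: print(p,onz(c,p,0.01).round(4))
    cam=viewer.calibration('wrist')
s=monitor.read_state();T=Ro.from_rotvec(s['tool_rot'])
print('wrist cam in tool',T.inv().apply(-cam['R'].T@cam['t']-s['tool_pos']),T.as_matrix())
E
```

```text
scene wood [[18, 153, 162], [18, 152, 176]] table [19, 61, 175] body [23, 119, 171]
[332 198] [0.3378 0.1748 0.01  ]
[414 411] [0.9541 0.1808 0.01  ]
[272 450] [ 0.9559 -0.1148  0.01  ]
[227 218] [ 0.3403 -0.1209  0.01  ]
[243 202] [ 0.2923 -0.07    0.01  ]
side wood [[18, 122, 165], [18, 110, 93]] table [18, 54, 165] body [23, 104, 187]
[152 220] [0.9456 0.1812 0.01  ]
[242 170] [ 0.9388 -0.1121  0.01  ]
[451 250] [ 0.3324 -0.1054  0.01  ]
[379 335] [0.3334 0.1846 0.01  ]
wrist cam in tool [ 0.06719973  0.0005724  -0.14096477] [[ 9.64352649e-01  2.64620375e-01 -1.61159391e-04]
 [ 2.64620353e-01 -9.64351769e-01  1.31658408e-03]
 [ 1.92980630e-04 -1.31229740e-03 -9.99999120e-01]]
```

View pics/cs.png

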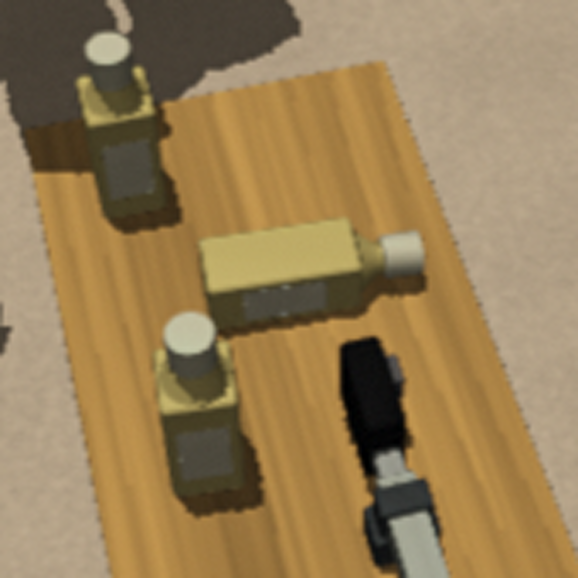

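View pics/cb.png

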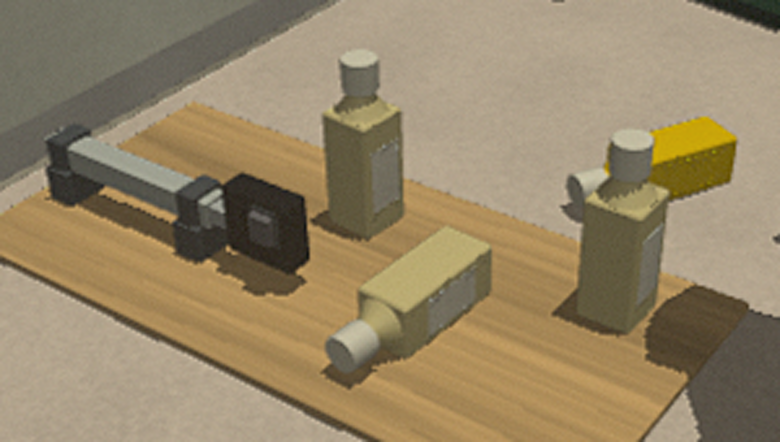

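The crops confirm it: the cream bottle lies cap to the left, between the two standing ones. The bar head, with its grey button, is just beyond it. Next I'll bring the wrist camera over the board for a closer measurement.

Emit:
carry_out([
  [[0.14, -0.115, -0.05, 0, 0, -19, -1], [0.28, -0.23, -0.1, 0, 0, -38, -1], [0.42, -0.345, -0.1, 0, 0, -56, -1], [0.556, -0.459, -0.1, 0, 0, -74.6, -1], [0.556, -0.459, -0.1, 0, 0, -74.6, -1], [0.556, -0.459, -0.1, 0, 0, -74.6, -1], [0.556, -0.459, -0.1, 0, 0, -74.6, -1], [0.556, -0.459, -0.1, 0, 0, -74.6, -1], [0.556, -0.459, -0.1, 0, 0, -74.6, -1], [0.556, -0.459, -0.1, 0, 0, -74.6, -1], [0.556, -0.459, -0.1, 0, 0, -74.6, -1], [0.556, -0.459, -0.1, 0, 0, -74.6, -1], [0.556, -0.459, -0.1, 0, 0, -74.6, -1], [0.556, -0.459, -0.1, 0, 0, -74.6, -1], [0.556, -0.459, -0.1, 0, 0, -74.6, -1], [0.556, -0.459, -0.1, 0, 0, -74.6, -1], [0.556, -0.459, -0.1, 0, 0, -74.6, -1], [0.556, -0.459, -0.1, 0, 0, -74.6, -1], [0.556, -0.459, -0.1, 0, 0, -74.6, -1], [0.556, -0.459, -0.1, 0, 0, -74.6, -1]],
])

```text
t: 2.15
tool_pos: [0.5599, 0.0584, 0.3315]
tool_rot: [2.224, 2.218, 0.0]
ft_force: [-0.3, 0.1, -0.4]
width: 0.0857
```

```bash
python3 - <<'E'
from h import *
import pickle
s=monitor.read_state(); print(s['t'],s['joint_pos'].round(3),s['tool_pos'],Ro.from_rotvec(s['tool_rot']).as_matrix().round(3))
c=viewer.calibration('wrist'); im=viewer.grab_frame('wrist'); cv2.imwrite('pics/w1.png',im); pickle.dump(c,open('w1.pkl','wb'))
E
```

```text
2.15 [-0.027  0.308  0.036  1.299 -0.     1.546] [0.55988014 0.0583563  0.33148663] [[ 0.003  1.     0.   ]
 [ 1.    -0.003 -0.   ]
 [-0.     0.    -1.   ]]
```

View pics/w1.png

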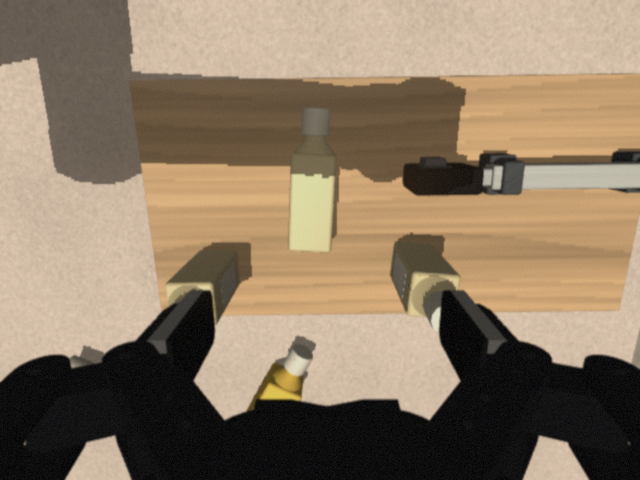

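The wrist picture shows the lying bottle with its bottom edge at about (289..331,250) and cap end at (316,108). The grip head's front is at (404,180), and the board's near edge runs from (132,75) to (161,315).

```bash
python3 - <<'E'
from h import *
import pickle
w=pickle.load(open('w1.pkl','rb')); sc=viewer.calibration('scene'); sd=viewer.calibration('side')
W=cv2.imread('pics/w1.png');a=cv2.imread('pics/scene0.png');b=cv2.imread('pics/side0.png')
# board edges in wrist: wood/table saturation edge, fitted lines
h=cv2.cvtColor(W,cv2.COLOR_BGR2HSV)
s=cv2.GaussianBlur(h[:,:,1],(3,3),0).astype(int)
def fit(pts): 
    P=np.array([onz(w,p,.01)[:2] for p in pts]); 
    l=cv2.fitLine(P.astype(np.float32),cv2.DIST_HUBER,0,.001,.001).ravel(); return l,P
g=cv2.Sobel(s.astype(np.float32),cv2.CV_32F,0,1); gx=cv2.Sobel(s.astype(np.float32),cv2.CV_32F,1,0)
top=[(x,60+int(np.argmax(g[60:90,x]))) for x in range(160,620,8)]
bot=[(x,300+int(np.argmin(g[300:328,x]))) for x in list(range(245,390,6))+list(range(500,610,6))]
lef=[]
for y in range(85,290,6):
    x0=int(132+(y-75)*29/240); lef.append((x0-10+int(np.argmax(gx[y,x0-10:x0+11])),y))
for n,p in (('left',top),('right',bot),('near',lef)):
    l,P=fit(p); print(n,l.round(4),P[0].round(4),P[-1].round(4), p[0],p[-1])
# white caps
for n,im,rois in (('scene',a,{'near':(235,180,270,205),'far':(262,268,292,298),'ly':(326,244,350,268)}),('side',b,{'far':(290,145,318,172),'near':(392,176,420,205),'ly':(286,248,315,280)})):
    hh=cv2.cvtColor(im,cv2.COLOR_BGR2HSV)
    for k,(x0,y0,x1,y1) in rois.items():
        m=cv2.inRange(hh[y0:y1,x0:x1],(0,0,100),(40,62,255))
        c=max(cv2.findContours(m,0,cv2.CHAIN_APPROX_NONE)[0],key=cv2.contourArea)
        print(n,k,[v+o for v,o in zip(cv2.boundingRect(c)[:2],(x0,y0))],cv2.boundingRect(c)[2:],cv2.contourArea(c))
for nm,im,r,f in (('n',a,(225,175,300,330),4),('s',b,(280,140,430,290),4)):
    x0,y0,x1,y1=r; cv2.imwrite(f'pics/z{nm}.png',cv2.resize(im[y0:y1,x0:x1],None,fx=f-.2,fy=f-.2,interpolation=0))
cv2.imwrite('pics/zw.png',cv2.resize(W[95:265,270:520],None,fx=3.2,fy=3.2,interpolation=0))
E
```

```text
left [0.9999 0.0103 0.6303 0.1811] [0.37   0.1784] [0.8897 0.1841] (160, 80) (616, 73)
right [ 0.9999  0.0101  0.6997 -0.1154] [ 0.4492 -0.1184] [ 0.9382 -0.1125] (245, 315) (608, 310)
near [ 0.0107 -0.9999  0.335   0.0764] [0.3338 0.1731] [ 0.3363 -0.0801] (129, 85) (158, 289)
scene near [245, 189] (14, 10) 97.0
scene far [269, 272] (14, 13) 125.5
scene ly [332, 248] (12, 11) 85.5
side far [290, 145] (28, 27) 549.0
side near [392, 176] (28, 28) 410.5
side ly [291, 253] (20, 19) 181.0
```

View pics/zn.png

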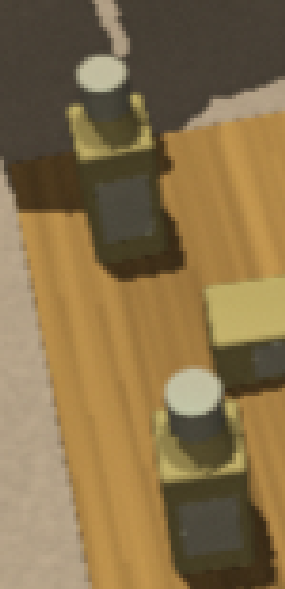

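View pics/zs.png

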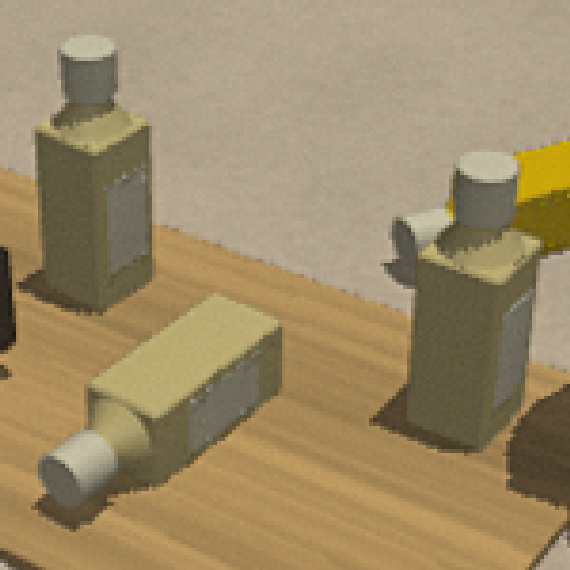

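View pics/zw.png

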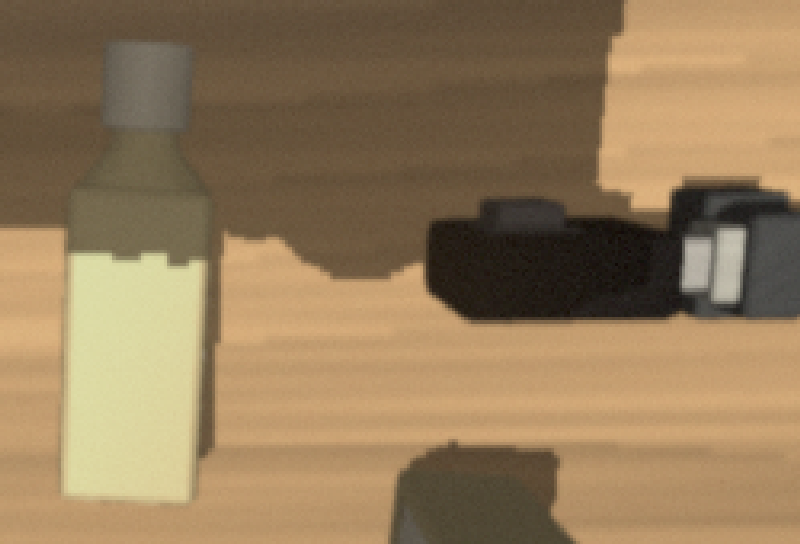

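```bash
python3 - <<'E'
from h import *
import pickle
w=pickle.load(open('w1.pkl','rb')); sc=viewer.calibration('scene'); sd=viewer.calibration('side')
th=.0105; bx=np.array([-np.sin(th),np.cos(th)]); by=np.array([-np.cos(th),-np.sin(th)]); O=np.array([.5457,.0117])
tob=lambda p:(np.array([bx,by])@(np.asarray(p)[:2]-O)*1000).round(1)
for n,p,q in (('near',(251.6,194.2),(407.9,183.4)),('far',(276.05,278.4),(303.4,152.4))):
    X,e=tri(sc,p,sd,q); print(n,X.round(4),e.round(4),tob(X),'scene-z',onz(sc,p,.17).round(4),'side',onz(sd,q,.17).round(4))
for n,p in (('b1',(289.4,249.7)),('b2',(330.6,251.3)),('s1',(291.3,155.3)),('s2',(335.9,155.3))):
    X=onz(w,p,.06); print(n,X.round(4),tob(X))
X=onz(w,(316.4,107.8),.045);print('cap',X.round(4),tob(X))
# head top front edge z=.095: zoom (427,220..)
for p in ((427,222),(428,290)):
    X=onz(w,(p[0]/3.2+270,p[1]/3.2+95),.09);print('head',X.round(4),tob(X))
# lying bottle from scene zc crop: top face corners z .06
for p in ((200,238),(348,221),(360,268),(210,290)):
    X=onz(sc,(p[0]/3.4+220,p[1]/3.4+180),.06);print('scene lying',X.round(4),tob(X))
for p in ((450,228),(491,246),(402,320),(360,290)):
    X=onz(sd,(p[0]/2.6+165,p[1]/2.6+130),.06);print('side lying',X.round(4),tob(X))
E
```

```text
near [ 0.4203 -0.0504  0.167 ] 0.0021 [-60.8 126.1] scene-z [ 0.4244 -0.0499  0.17  ] side [ 0.4179 -0.0472  0.17  ]
far [ 0.6681 -0.0413  0.1662] 0.0044 [ -54.2 -121.8] scene-z [ 0.6725 -0.04    0.17  ] side [ 0.6629 -0.0381  0.17  ]
b1 [ 0.5172 -0.0096  0.06  ] [-21.   28.8]
b2 [ 0.5644 -0.0117  0.06  ] [-23.6 -18.5]
s1 [0.5223 0.0967 0.06  ] [85.3 22.5]
s2 [0.5702 0.0966 0.06  ] [ 84.6 -25.4]
cap [0.5494 0.1459 0.045 ] [134.1  -5.1]
head [0.6371 0.0895 0.09  ] [ 76.8 -92.2]
head [0.6385 0.0682 0.09  ] [ 55.5 -93.3]
scene lying [ 0.519  -0.0106  0.06  ] [-22.  27.]
scene lying [0.53   0.0964 0.06  ] [84.8 14.8]
scene lying [0.5728 0.0941 0.06  ] [ 82.1 -28. ]
scene lying [ 0.5655 -0.0127  0.06  ] [-24.6 -19.5]
side lying [ 0.5537 -0.0099  0.06  ] [-21.7  -7.8]
side lying [ 0.5121 -0.0074  0.06  ] [-18.8  33.8]
side lying [0.5139 0.1101 0.06  ] [98.7 30.8]
side lying [0.5624 0.0985 0.06  ] [ 86.6 -17.6]
```

The bottle, board and head agree to within about 2 mm. The two standing bottles need a better fix, so I'll shift the wrist camera to the right, over the row.

Emit:
carry_out([
  [[-0.05, 0, 0, 0, 0, 0, -1], [-0.1, -0.006, 0, 0, 0, 0, -1], [-0.13, -0.012, 0, 0, 0, 0, -1], [-0.13, -0.012, 0, 0, 0, 0, -1], [-0.13, -0.012, 0, 0, 0, 0, -1], [-0.13, -0.012, 0, 0, 0, 0, -1]],
])

```text
t: 2.8
tool_pos: [0.5481, -0.0702, 0.3314]
tool_rot: [-2.222, -2.221, -0.001]
ft_force: [0.7, -0.2, -0.7]
width: 0.0856
```

```bash
python3 - <<'E'
from h import *
import pickle
c=viewer.calibration('wrist'); im=viewer.grab_frame('wrist'); cv2.imwrite('pics/w2.png',im); pickle.dump(c,open('w2.pkl','wb'))
print((-c['R'].T@c['t']).round(3))
E
```

```text
[ 0.548 -0.004  0.472]
```

View pics/w2.png

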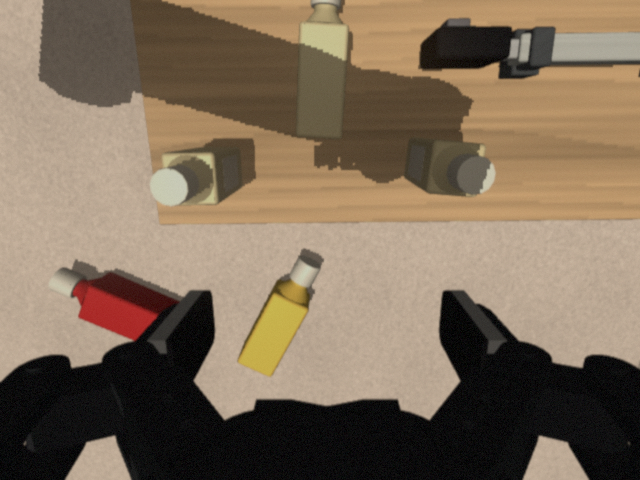

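The caps show clearly, near at (172,186) and far at about (475,175). I'll refine these.

```bash
python3 - <<'E'
from h import *
import pickle
w=pickle.load(open('w2.pkl','rb')); W=cv2.imread('pics/w2.png')
cv2.imwrite('pics/zw2.png',np.vstack([cv2.resize(W[y0:y0+80,x0:x0+110],None,fx=7,fy=7,interpolation=0)[:280*2] for x0,y0 in ((145,135),)]))
cv2.imwrite('pics/zw3.png',cv2.resize(W[135:205,400:510],None,fx=7,fy=7,interpolation=0))
cv2.imwrite('pics/zw4.png',cv2.resize(W[0:150,270:380],None,fx=4,fy=4,interpolation=0))
g=cv2.cvtColor(W,cv2.COLOR_BGR2HSV)
for n,(x0,y0,x1,y1) in {'near':(140,160,205,215),'far':(435,145,505,205)}.items():
    gr=cv2.resize(cv2.cvtColor(W[y0:y1,x0:x1],cv2.COLOR_BGR2GRAY),None,fx=4,fy=4,interpolation=2)
    c=cv2.HoughCircles(gr,cv2.HOUGH_GRADIENT,1,50,param1=80,param2=15,minRadius=60,maxRadius=110)
    if c is not None:
        for q in c[0][:3]:
            p=q[:2]/4+[x0,y0]-.4; print(n,p,q[2]/4,onz(w,p,.17).round(4))
E
```

```text
near [167.225 188.225] 19.9 [ 0.4201 -0.0501  0.17  ]
```

View pics/zw2.png

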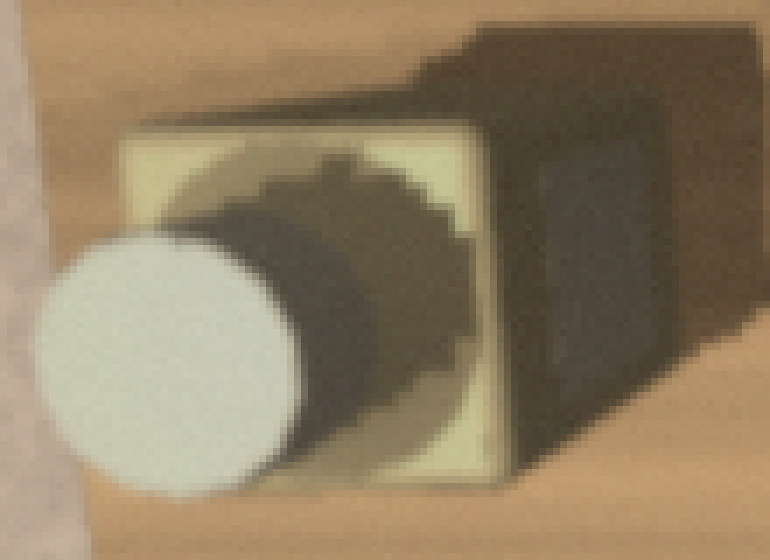

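View pics/zw3.png

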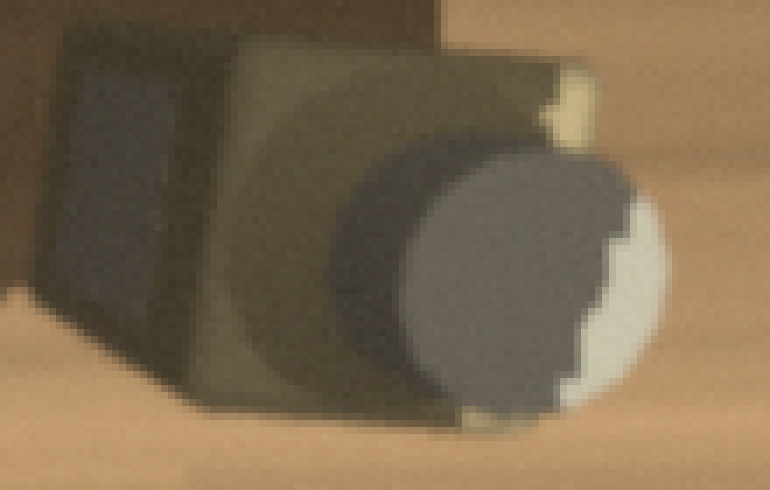

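View pics/zw4.png

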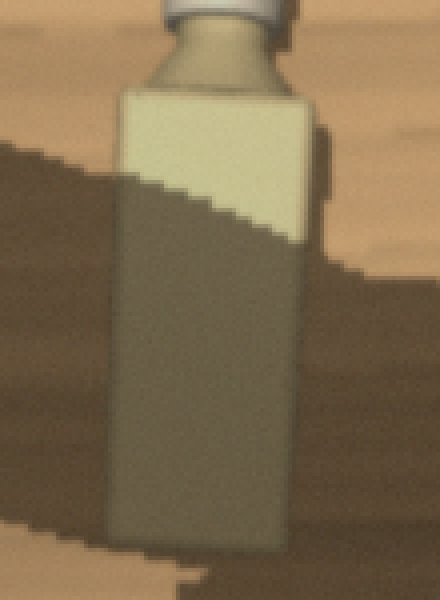

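```bash
python3 - <<'E'
from h import *
import pickle
w=pickle.load(open('w2.pkl','rb'))
th=.0105; bx=np.array([-np.sin(th),np.cos(th)]); by=np.array([-np.cos(th),-np.sin(th)]); O=np.array([.5457,.0117])
tob=lambda p:(np.array([bx,by])@(np.asarray(p)[:2]-O)*1000).round(1)
def P(n,p,z): X=onz(w,p,z);print(n,X.round(4),tob(X));return X
a=P('near',(168.9,187.1),.17);b=P('far',(476.4,175.1),.17);print('gap',(a+b)/2,tob((a+b)/2))
for q in ((125,130),(478,130),(507,485)): P('ns',(q[0]/7+145,q[1]/7+135),.122)
for q in ((238,38),(597,63),(200,408)): P('fs',(q[0]/7+400,q[1]/7+135),.122)
B=[P('L',p,.06) for p in ((297,136.3),(341.8,137.5),(300.3,23.3),(347.5,24.3))]
print((B[0]+B[1])/2,(B[2]+B[3])/2)
P('edge',(160,224),.01);P('edge',(600,219),.01)
E
```

```text
near [ 0.4216 -0.0492  0.17  ] [-59.6 124.7]
far [ 0.6678 -0.0399  0.17  ] [ -52.9 -121.6]
gap [ 0.54469951 -0.0445713   0.17      ] [-56.3   1.6]
ns [ 0.3994 -0.0258  0.122 ] [-36.  146.7]
ns [ 0.4453 -0.0259  0.122 ] [-36.5 100.8]
ns [ 0.4454 -0.0728  0.122 ] [-83.4 101.2]
fs [ 0.6453 -0.0145  0.122 ] [-27.2 -99.3]
fs [ 0.6919 -0.0177  0.122 ] [ -30.9 -145.9]
fs [ 0.6438 -0.0626  0.122 ] [-75.3 -97.3]
L [ 0.5171 -0.012   0.06  ] [-23.4  28.9]
L [ 0.5645 -0.0133  0.06  ] [-25.2 -18.6]
L [0.5227 0.0957 0.06  ] [84.3 22.1]
L [0.5691 0.0948 0.06  ] [ 82.8 -24.3]
[ 0.54081302 -0.01261281  0.06      ] [0.54591537 0.09527084 0.06      ]
edge [ 0.338  -0.1201  0.01  ] [-129.6  209. ]
edge [ 0.8921 -0.1143  0.01  ] [-129.6 -345. ]
```

The gap is at about (0.545, -0.045). The lying bottle's bottom is at (0.541, -0.014), with its axis about 2.8° off the y axis. Next I'll work out the tilted grasp, which leans 25° over the cap side so the gripper ends above the board once the bottle is upright.

```bash
cat >> h.py <<'E'
def delta(G,R,back=0):
    """shift/turn (tool axes, m/deg) from the present pose to put the grasp point at G with rotation R, retreated by back"""
    s=monitor.read_state(); C=Ro.from_rotvec(s['tool_rot']).as_matrix()
    T=np.asarray(G)+R[:,2]*(.0187-back)
    return (C.T@(T-s['tool_pos'])).round(4), np.degrees(Ro.from_matrix(C.T@R).as_rotvec()).round(2)
def frame(u,tilt):
    """jaws across u, leaning towards +u by tilt deg"""
    u=np.array([u[0],u[1],0.]);u/=np.linalg.norm(u);a=np.radians(tilt)
    z=-np.sin(a)*u+np.array([0,0,-np.cos(a)]); x=np.cos(a)*u-np.array([0,0,np.sin(a)]); y=np.cross(z,x)
    return np.c_[x,y,z]
E
python3 - <<'E'
from h import *
R=frame((.048,.9988),25);print(R.round(3))
G=[.5445,.064,.035]
print(delta(G,R,.11));print(delta(G,R,0))
E
```

```text
[[ 0.044  0.999 -0.02 ]
 [ 0.905 -0.048 -0.422]
 [-0.423  0.    -0.906]]
(array([ 0.1723, -0.0019,  0.2137]), array([  0.61, -25.01,   2.71]))
(array([ 0.1259, -0.0041,  0.3134]), array([  0.61, -25.01,   2.71]))
```

Emit:
carry_out([
  [[0.05, 0, 0.04, 0.1, -6, 0.7, -1], [0.09, 0, 0.08, 0.3, -12, 1.4, -1], [0.13, -0.001, 0.13, 0.4, -18, 2, -1], [0.172, -0.002, 0.17, 0.6, -25, 2.7, -1], [0.172, -0.002, 0.2137, 0.6, -25, 2.7, -1], [0.172, -0.002, 0.2137, 0.6, -25, 2.7, -1], [0.172, -0.002, 0.2137, 0.6, -25, 2.7, -1], [0.163, -0.002, 0.233, 0.6, -25, 2.7, -1], [0.154, -0.003, 0.253, 0.6, -25, 2.7, -1], [0.1445, -0.003, 0.273, 0.6, -25, 2.7, -1], [0.135, -0.004, 0.293, 0.6, -25, 2.7, -1], [0.126, -0.004, 0.3134, 0.6, -25, 2.7, -1], [0.126, -0.004, 0.3134, 0.6, -25, 2.7, -1], [0.126, -0.004, 0.3134, 0.6, -25, 2.7, -1], [0.126, -0.004, 0.3134, 0.6, -25, 2.7, -1]],
])

```text
t: 4.35
tool_pos: [0.5459, 0.0558, 0.0198]
tool_rot: [2.032, 1.934, -0.447]
ft_force: [-0.3, 1.1, 0.1]
width: 0.0853
```

```bash
python3 - <<'E'
from h import *
R=frame((.048,.9988),25)
print(delta([.5445,.064,.035],R,0),monitor.read_state()['joint_pos'].round(2))
cv2.imwrite('pics/w3.png',viewer.grab_frame('wrist'))
cv2.imwrite('pics/s3.png',viewer.grab_frame('side'))
E
```

```text
(array([ 0.001 , -0.0018,  0.0015]), array([ 0.14, -0.03, -0.11])) [ 0.19  0.66 -0.34  0.68 -0.42  1.84]
```

View pics/w3.png

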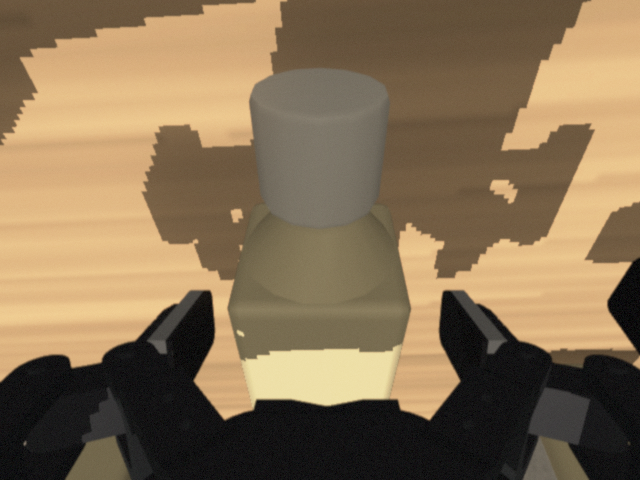

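View pics/s3.png

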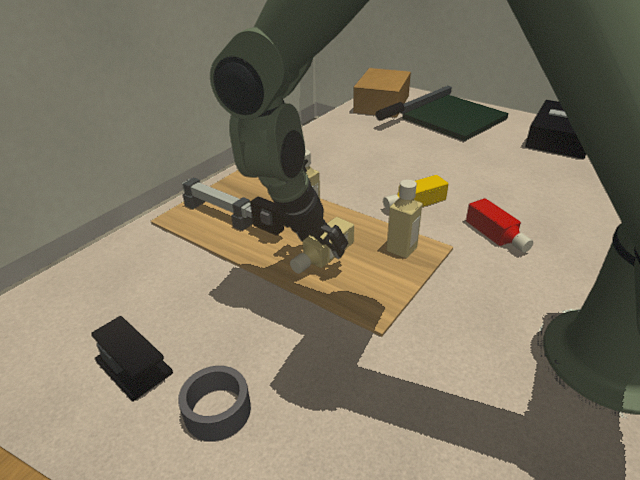

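The bottle sits centred between the fingers (body 232–408, pads 213–441). Closing on it.

Emit:
carry_out([
  [[0, 0, 0, 0, 0, 0, 1], [0, 0, 0, 0, 0, 0, 1], [0, 0, 0, 0, 0, 0, 1], [0, 0, 0, 0, 0, 0, 1], [0, 0, 0, 0, 0, 0, 1], [0, 0, 0, 0, 0, 0, 1], [0, 0, 0, 0, 0, 0, 1], [0, 0, 0, 0, 0, 0, 1], [0, 0, 0, 0, 0, 0, 1], [0, 0, 0, 0, 0, 0, 1]],
], force=40)

```text
t: 5.45
tool_pos: [0.5444, 0.0557, 0.0183]
tool_rot: [2.032, 1.935, -0.45]
ft_force: [-1.2, 3.0, 4.7]
width: 0.0498
```

```bash
python3 - <<'E'
from h import *
# target: rotate bottle by +90 about its horizontal perpendicular, final row aligned with board
bx=np.array([-np.sin(.0105),np.cos(.0105)])
u=np.array([bx[0],bx[1],0]); a=np.radians(25)
z=np.cos(a)*u-np.sin(a)*np.array([0,0,1]); x=np.sin(a)*u+np.cos(a)*np.array([0,0,1]); y=np.cross(z,x)
RF=np.c_[x,y,z]; print(RF.round(3))
np.save('RF.npy',RF)
s=monitor.read_state(); print(s['width'],s['tool_pos'],s['joint_pos'].round(3))
C=Ro.from_rotvec(s['tool_rot']).as_matrix()
print('up in tool',C.T@[0,0,1]*.1)
# grasp stays at 78 mm along axis, on axis plus d (eq. grasp offset preserved)
ub=np.array([.048,.9988,0]);ub/=np.linalg.norm(ub)
g=s['tool_pos']-C[:,2]*.0187
bot=np.array([.5407,-.0140,.035]); print('g-bot in bottle axes', (g-bot)@ub)
off=C.T@(bot-s['tool_pos'])  # bottom in tool
np.save('off.npy',off); print(off)
for zz in (.12,.013):
    T=np.array([.545,-.0445,zz])-RF@off
    print(zz,T.round(4),(C.T@(T-s['tool_pos'])).round(4),np.degrees(Ro.from_matrix(C.T@RF).as_rotvec()).round(2))
E
```

```text
[[-0.004  1.    -0.01 ]
 [ 0.423  0.01   0.906]
 [ 0.906  0.    -0.423]]
0.04984106797671738 [0.54444338 0.05565498 0.01832204] [ 0.195  0.661 -0.34   0.681 -0.423  1.838]
up in tool [-4.22491209e-02  3.32192562e-05 -9.06366961e-02]
g-bot in bottle axes 0.07765496135911491
[-0.07026955 -0.00036033  0.01435422]
0.12 [ 0.5452 -0.0278  0.1898] [-0.148   0.0048 -0.1202] [ 1.3  89.96 -3.52]
0.013 [ 0.5452 -0.0278  0.0828] [-0.1027  0.0048 -0.0232] [ 1.3  89.96 -3.52]
```

Emit:
carry_out([
  [[-0.015, 0, -0.032, 0, 0, 0, 1], [-0.032, 0, -0.068, 0, 0, 0, 1], [-0.059, 0, -0.127, 0, 0, 0, 1], [-0.068, 0.0005, -0.127, 0.1, 8, -0.3, 1], [-0.076, 0.001, -0.127, 0.2, 16, -0.6, 1], [-0.084, 0.0015, -0.127, 0.3, 24, -0.9, 1], [-0.092, 0.002, -0.127, 0.5, 32, -1.2, 1], [-0.1, 0.0025, -0.126, 0.6, 40, -1.5, 1], [-0.108, 0.003, -0.126, 0.7, 48, -1.9, 1], [-0.116, 0.0035, -0.125, 0.8, 56, -2.2, 1], [-0.124, 0.004, -0.124, 0.9, 64, -2.5, 1], [-0.132, 0.0045, -0.122, 1, 72, -2.8, 1], [-0.14, 0.0048, -0.121, 1.2, 80, -3.1, 1], [-0.148, 0.0048, -0.12, 1.3, 88, -3.4, 1], [-0.148, 0.0048, -0.12, 1.3, 90, -3.5, 1], [-0.148, 0.0048, -0.12, 1.3, 90, -3.5, 1], [-0.148, 0.0048, -0.12, 1.3, 90, -3.5, 1], [-0.148, 0.0048, -0.12, 1.3, 90, -3.5, 1], [-0.148, 0.0048, -0.12, 1.3, 90, -3.5, 1], [-0.148, 0.0048, -0.12, 1.3, 90, -3.5, 1]],
])

```text
t: 7.45
tool_pos: [0.5452, -0.0277, 0.1903]
tool_rot: [-1.514, -1.532, -0.965]
ft_force: [0.7, -0.1, -2.1]
width: 0.0499
```

```bash
python3 - <<'E'
from h import *
s=monitor.read_state(); C=Ro.from_rotvec(s['tool_rot']).as_matrix(); print(s['width'],s['joint_pos'].round(2),s['tool_pos'].round(4));print(C.round(3))
print('bottom',s['tool_pos']+C@np.load('off.npy'))
cv2.imwrite('pics/s4.png',viewer.grab_frame('side'))
cv2.imwrite('pics/c4.png',viewer.grab_frame('scene'))
E
```

```text
0.04989899621308313 [-0.62  0.87  0.05  1.65  0.82  0.52] [ 0.5452 -0.0277  0.1903]
[[-0.006  1.    -0.009]
 [ 0.424  0.011  0.906]
 [ 0.906  0.002 -0.424]]
bottom [ 0.54514332 -0.04451107  0.12055223]
```

View pics/s4.png

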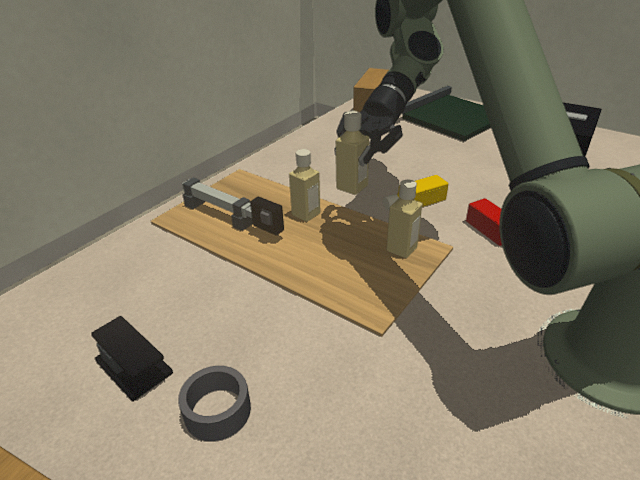

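View pics/c4.png

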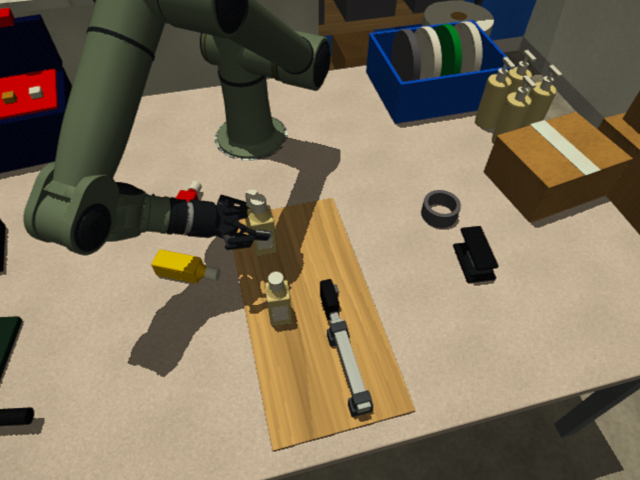

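The bottle is upright above the gap. Lowering it to about 3 mm above the board.

Emit:
carry_out([
  [[-0.018, 0, 0.0085, 0, 0, 0, 1], [-0.0363, 0, 0.017, 0, 0, 0, 1], [-0.0544, 0, 0.0255, 0, 0, 0, 1], [-0.0725, 0, 0.034, 0, 0, 0, 1], [-0.0861, -0.0002, 0.0403, 0, 0, 0, 1], [-0.092, -0.0002, 0.043, 0, 0, 0, 1], [-0.096, -0.0002, 0.045, 0, 0, 0, 1], [-0.096, -0.0002, 0.045, 0, 0, 0, 1], [-0.096, -0.0002, 0.045, 0, 0, 0, 1]],
])

```text
t: 8.45
tool_pos: [0.545, -0.0281, 0.0837]
tool_rot: [-1.514, -1.529, -0.965]
ft_force: [-0.3, 1.1, -2.2]
width: 0.0498
```

```bash
python3 - <<'E'
from h import *
s=monitor.read_state(); C=Ro.from_rotvec(s['tool_rot']).as_matrix(); print(s['ft_force'],'bottom',s['tool_pos']+C@np.load('off.npy'),C.T@[0,0,-.01])
im=viewer.grab_frame('side');cv2.imwrite('pics/s5.png',cv2.resize(im[120:300,240:470],None,fx=3.3,fy=3.3,interpolation=2))
im=viewer.grab_frame('scene');cv2.imwrite('pics/c5.png',cv2.resize(im[170:350,190:380],None,fx=3.2,fy=3.2,interpolation=2))
E
```

```text
[-0.25718933  1.10533446 -2.20044628] bottom [ 0.54484454 -0.04474745  0.0139389 ] [-9.06353971e-03 -1.88166533e-06  4.22519163e-03]
```

View pics/s5.png

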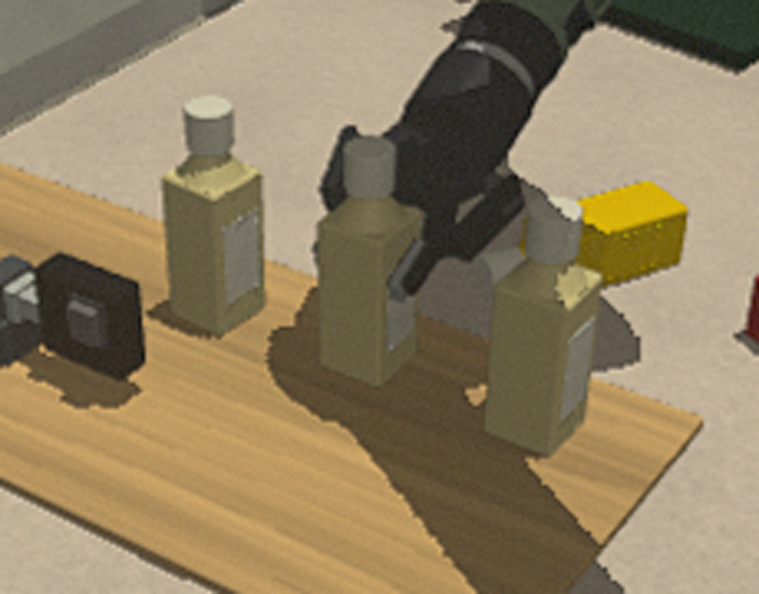

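View pics/c5.png

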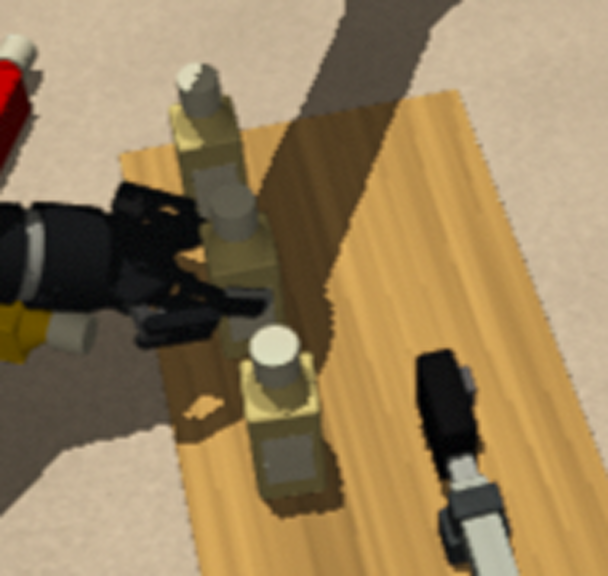

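It's in line and upright. Easing it down the last few millimetres.

Emit:
carry_out([
  [[-0.001, 0, 0.0005, 0, 0, 0, 1], [-0.002, 0, 0.001, 0, 0, 0, 1], [-0.0027, 0, 0.0013, 0, 0, 0, 1], [-0.0027, 0, 0.0013, 0, 0, 0, 1], [-0.0027, 0, 0.0013, 0, 0, 0, 1]],
])

```text
t: 9.05
tool_pos: [0.5447, -0.0279, 0.0802]
tool_rot: [-1.514, -1.528, -0.965]
ft_force: [-0.4, 0.5, -2.2]
width: 0.0494
```

Emit:
carry_out([
  [[-0.0007, 0, 0.0003, 0, 0, 0, 1], [-0.0014, 0, 0.0006, 0, 0, 0, 1], [-0.0014, 0, 0.0006, 0, 0, 0, 1], [-0.0014, 0, 0.0006, 0, 0, 0, 1]],
])

```text
t: 9.45
tool_pos: [0.5448, -0.0279, 0.0794]
tool_rot: [-1.514, -1.528, -0.965]
ft_force: [-1.1, -1.5, 4.9]
width: 0.0499
```

It has made contact (Fz from -2 to +5 N). Releasing.

Emit:
carry_out([
  [[0, 0, 0, 0, 0, 0, 0.2], [0, 0, 0, 0, 0, 0, 0.0], [0, 0, 0, 0, 0, 0, -0.3], [0, 0, 0, 0, 0, 0, -0.7], [0, 0, 0, 0, 0, 0, -1], [0, 0, 0, 0, 0, 0, -1], [0, 0, 0, 0, 0, 0, -1], [0, 0, 0, 0, 0, 0, -1], [0, 0, 0, 0, 0, 0, -1]],
])

```text
t: 10.35
tool_pos: [0.5448, -0.0279, 0.0786]
tool_rot: [-1.514, -1.528, -0.964]
ft_force: [-0.3, 0.1, -1.0]
width: 0.0852
```

```bash
python3 - <<'E'
from h import *
im=viewer.grab_frame('side');cv2.imwrite('pics/s6.png',cv2.resize(im[120:300,240:470],None,fx=3.3,fy=3.3,interpolation=2))
im=viewer.grab_frame('wrist');cv2.imwrite('pics/w6.png',im)
E
```

```text
(no output)
```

View pics/s6.png

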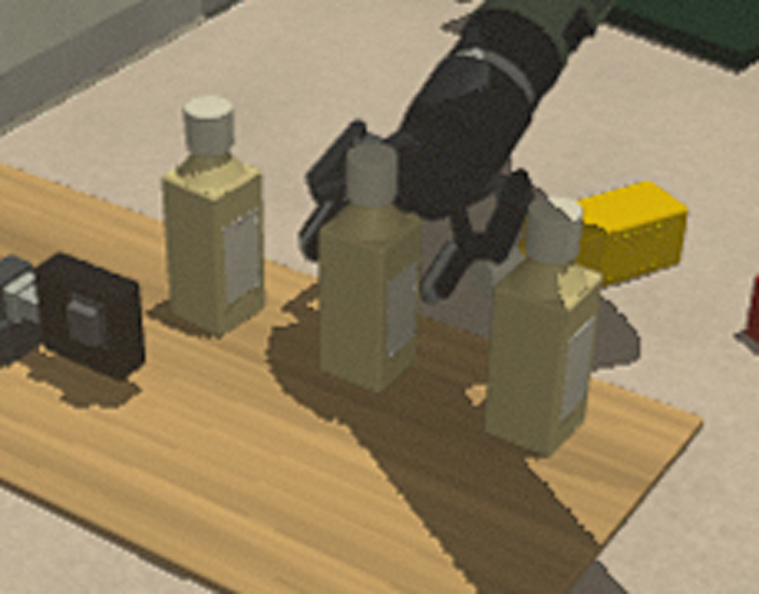

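View pics/w6.png

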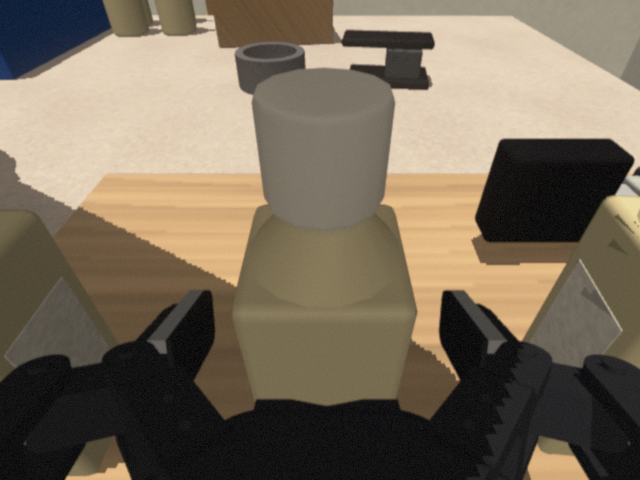

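The bottle stands free. Backing straight out, then up.

Emit:
carry_out([
  [[0, 0, -0.02, 0, 0, 0, -1], [0, 0, -0.045, 0, 0, 0, -1], [0, 0, -0.08, 0, 0, 0, -1], [0, 0, -0.12, 0, 0, 0, -1], [0.03, 0, -0.15, 0, 0, 0, -1], [0.07, 0, -0.17, 0, 0, 0, -1], [0.12, 0, -0.19, 0, -8, 0, -1], [0.16, 0, -0.2, 0, -16, 0, -1], [0.17, 0, -0.2, 0, -24, 0, -1], [0.17, 0, -0.2, 0, -32, 0, -1], [0.17, 0, -0.2, 0, -40, 0, -1], [0.17, 0, -0.2, 0, -48, 0, -1], [0.17, 0, -0.2, 0, -56, 0, -1], [0.17, 0, -0.2, 0, -65, 0, -1], [0.17, 0, -0.2, 0, -65, 0, -1], [0.17, 0, -0.2, 0, -65, 0, -1]],
])

```text
t: 12.05
tool_pos: [0.5456, -0.1363, 0.3176]
tool_rot: [-2.207, -2.233, -0.001]
ft_force: [0.1, -0.9, 0.1]
width: 0.0854
```

```bash
python3 - <<'E'
from h import *
s=monitor.read_state(); print(s['joint_pos'].round(2),s['tool_pos'].round(3));print(Ro.from_rotvec(s['tool_rot']).as_matrix().round(3))
th=.0105; by=np.array([-np.cos(th),-np.sin(th),0]); z=np.array([0,0,-1.]); R=np.c_[by,np.cross(z,by),z]
print(delta([.673,.076,.23],R),delta([.673,.076,.0675],R))
sc=viewer.calibration('scene');sd=viewer.calibration('side')
a=viewer.grab_frame('scene');b=viewer.grab_frame('side')
cv2.imwrite('pics/s7.png',cv2.resize(b[130:280,240:470],None,fx=3.4,fy=3.4,interpolation=0))
cv2.imwrite('pics/c7.png',cv2.resize(a[180:330,225:375],None,fx=4,fy=4,interpolation=0))
E
```

```text
[-0.38  0.31  0.01  1.27  0.    1.18] [ 0.546 -0.136  0.318]
[[-0.012  1.    -0.   ]
 [ 1.     0.012  0.002]
 [ 0.002 -0.    -1.   ]]
(array([0.2105, 0.13  , 0.1066]), array([ 6.000e-02, -1.000e-01, -8.992e+01])) (array([0.2103, 0.13  , 0.2691]), array([ 6.000e-02, -1.000e-01, -8.992e+01]))
```

View pics/s7.png

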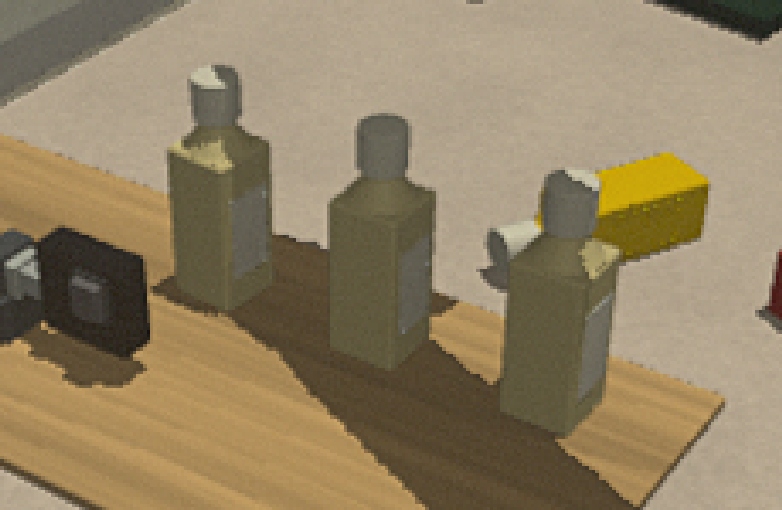

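View pics/c7.png

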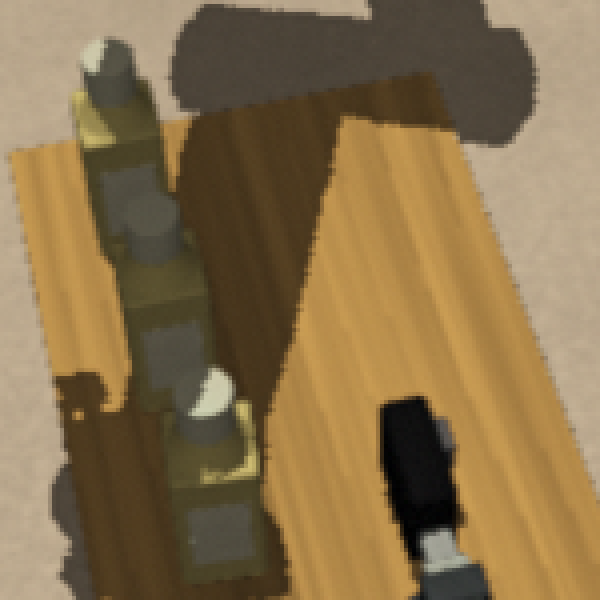

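The bottle stands in line between its neighbours, with nothing else disturbed. Moving above the grip head with the jaws across x.

Emit:
carry_out([
  [[0.03, 0.018, 0, 0, 0, -8, -1], [0.06, 0.036, 0, 0, 0, -16, -1], [0.09, 0.054, 0, 0, 0, -24, -1], [0.12, 0.072, 0, 0, 0, -32, -1], [0.15, 0.09, 0, 0, 0, -40, -1], [0.18, 0.11, 0.03, 0, 0, -48, -1], [0.21, 0.13, 0.06, 0, 0, -56, -1], [0.2105, 0.13, 0.1066, 0, 0, -64, -1], [0.2105, 0.13, 0.1066, 0, 0, -72, -1], [0.2105, 0.13, 0.1066, 0, 0, -80, -1], [0.2105, 0.13, 0.1066, 0, 0, -89.9, -1], [0.2105, 0.13, 0.1066, 0, 0, -89.9, -1], [0.2105, 0.13, 0.1066, 0, 0, -89.9, -1], [0.2105, 0.13, 0.1066, 0, 0, -89.9, -1]],
])

```text
t: 13.55
tool_pos: [0.6739, 0.0735, 0.2101]
tool_rot: [0.007, -3.14, -0.001]
ft_force: [-0.1, -0.6, 0.2]
width: 0.0855
```

```bash
python3 - <<'E'
from h import *
import pickle
s=monitor.read_state(); print(s['joint_pos'].round(2),s['tool_pos'].round(4));
c=viewer.calibration('wrist'); pickle.dump(c,open('w8.pkl','wb'))
im=viewer.grab_frame('wrist');cv2.imwrite('pics/w8.png',im)
print((-c['R'].T@c['t']).round(3))
E
```

```text
[-0.    0.58  0.16  1.15  0.   -0.01] [0.6739 0.0735 0.2101]
[0.607 0.073 0.351]
```

View pics/w8.png

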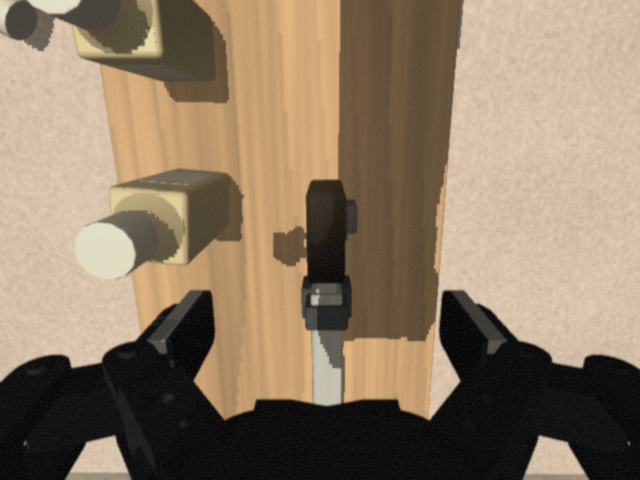

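```bash
python3 - <<'E'
from h import *
import pickle
w=pickle.load(open('w8.pkl','rb'))
W=cv2.imread('pics/w8.png'); cv2.imwrite('pics/zw8.png',cv2.resize(W[165:335,265:395],None,fx=3.4,fy=3.4,interpolation=0))
for n,p,z in (('L top',(306.5,235),.095),('R top',(345.5,235),.095),('btn outer near',(356.5,201),.0715),('btn outer far',(356.5,231),.0715),('front top',(326,186),.095),('front bottom',(326,180),.03)):
    print(n,onz(w,p,z).round(4))
th=.0105; by=np.array([-np.cos(th),-np.sin(th),0]); z=np.array([0,0,-1.]); R=np.c_[by,np.cross(z,by),z]
print(delta([.673,.076,.0675],R))
E
```

```text
L top [0.6797 0.0589 0.095 ]
R top [0.6796 0.0864 0.095 ]
btn outer near [0.6597 0.0955 0.0715]
btn outer far [0.683  0.0961 0.0715]
front top [0.645  0.0726 0.095 ]
front bottom [0.6495 0.0725 0.03  ]
(array([0.0008, 0.0021, 0.1616]), array([ 0.04, -0.05, -0.29]))
```

View pics/zw8.png

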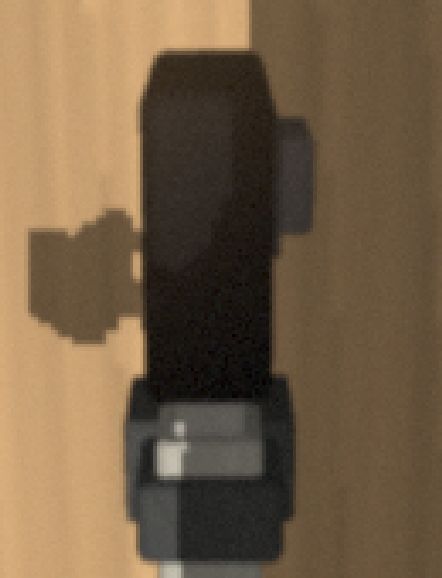

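The head (y 0.059–0.086) and button (x 0.660–0.683, outer face y 0.096) agree with the prediction. Grip point is (0.672, 0.076). Descending.

Emit:
carry_out([
  [[0.001, 0.002, 0.03, 0, 0, -0.3, -1], [0.0015, 0.002, 0.065, 0, 0, -0.3, -1], [0.0015, 0.002, 0.1, 0, 0, -0.3, -1], [0.0015, 0.002, 0.13, 0, 0, -0.3, -1], [0.0015, 0.002, 0.15, 0, 0, -0.3, -1], [0.0015, 0.002, 0.1616, 0, 0, -0.3, -1], [0.0015, 0.002, 0.1616, 0, 0, -0.3, -1], [0.0015, 0.002, 0.1616, 0, 0, -0.3, -1], [0.0015, 0.002, 0.1616, 0, 0, -0.3, -1]],
])

```text
t: 14.5
tool_pos: [0.6735, 0.0764, 0.0507]
tool_rot: [-0.02, 3.139, 0.001]
ft_force: [-0.3, -0.1, -0.2]
width: 0.0855
```

Emit:
carry_out([
  [[0, 0, 0, 0, 0, 0, 1], [0, 0, 0, 0, 0, 0, 1], [0, 0, 0, 0, 0, 0, 1], [0, 0, 0, 0, 0, 0, 1], [0, 0, 0, 0, 0, 0, 1], [0, 0, 0, 0, 0, 0, 1], [0, 0, 0, 0, 0, 0, 1], [0, 0, 0, 0, 0, 0, 1], [0, 0, 0, 0, 0, 0, 1], [0, 0, 0, 0, 0, 0, 1], [0, 0, 0, 0, 0, 0, 1], [0, 0, 0, 0, 0, 0, 1]],
], force=60)

```text
t: 15.7
tool_pos: [0.6724, 0.0739, 0.0501]
tool_rot: [-0.019, 3.141, -0.005]
ft_force: [-1.8, -8.9, 6.3]
width: 0.0295
```

```bash
python3 - <<'E'
from h import *
s=monitor.read_state(); print(s['tool_pos'].round(4),s['ft_force'].round(1),s['width'],s['tool_rot'])
cv2.imwrite('pics/w9.png',viewer.grab_frame('wrist'))
E
```

```text
[0.6724 0.0739 0.0501] [-1.8 -8.9  6.3] 0.029528577760821333 [-0.01874358  3.14146625 -0.00493299]
```

View pics/w9.png

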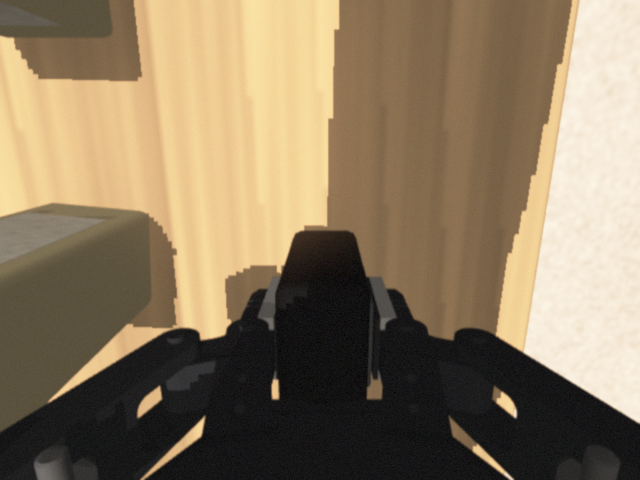

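The jaws are closed to 29.5 mm, so the button is fully in. Pulling along the tool's +x while easing the sideways load.

Emit:
carry_out([
  [[0, -0.001, 0, 0, 0, 0, 1], [0.002, -0.002, 0, 0, 0, 0, 1], [0.006, -0.002, 0, 0, 0, 0, 1], [0.011, -0.002, 0, 0, 0, 0, 1], [0.016, -0.002, 0, 0, 0, 0, 1], [0.022, -0.002, 0, 0, 0, 0, 1], [0.028, -0.002, 0, 0, 0, 0, 1], [0.034, -0.002, 0, 0, 0, 0, 1], [0.04, -0.002, 0, 0, 0, 0, 1]],
])

```text
t: 16.65
tool_pos: [0.6355, 0.0735, 0.0502]
tool_rot: [-0.021, 3.135, 0.001]
ft_force: [8.0, -3.8, -1.3]
width: 0.0293
```

```bash
python3 - <<'E'
from h import *
s=monitor.read_state(); print(s['tool_pos'].round(4),s['ft_force'].round(1),s['width'])
cv2.imwrite('pics/w10.png',viewer.grab_frame('wrist'))
E
```

```text
[0.6355 0.0735 0.0502] [ 8.  -3.8 -1.3] 0.029344519057244094
```

View pics/w10.png

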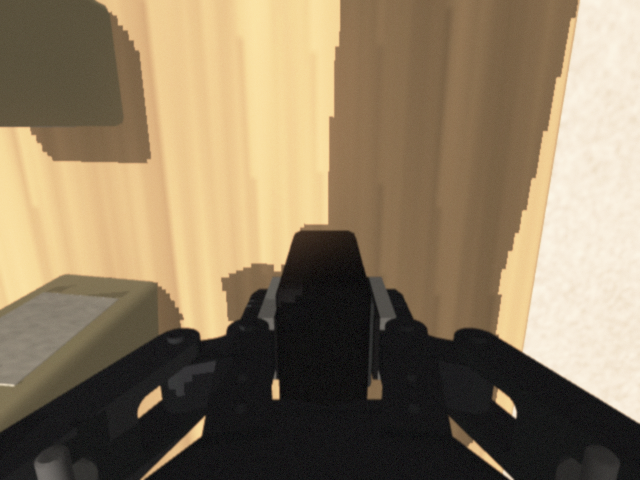

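The head follows with no slip (8 N, the spring). Continuing past the first stop.

Emit:
carry_out([
  [[0.008, -0.0003, 0, 0, 0, 0, 1], [0.016, -0.0005, 0, 0, 0, 0, 1], [0.024, -0.0008, 0, 0, 0, 0, 1], [0.032, -0.001, 0, 0, 0, 0, 1], [0.04, -0.001, 0, 0, 0, 0, 1], [0.048, -0.001, 0, 0, 0, 0, 1], [0.056, -0.001, 0, 0, 0, 0, 1], [0.064, -0.001, 0, 0, 0, 0, 1], [0.072, -0.001, 0, 0, 0, 0, 1], [0.08, -0.001, 0, 0, 0, 0, 1], [0.088, -0.001, 0, 0, 0, 0, 1], [0.095, -0.001, 0, 0, 0, 0, 1], [0.101, -0.001, 0, 0, 0, 0, 1], [0.105, -0.001, 0, 0, 0, 0, 1], [0.105, -0.001, 0, 0, 0, 0, 1], [0.105, -0.001, 0, 0, 0, 0, 1]],
])

```text
t: 18.3
tool_pos: [0.531, 0.0724, 0.0502]
tool_rot: [-0.022, 3.135, 0.004]
ft_force: [9.2, 0.6, -2.1]
width: 0.0293
```

```bash
python3 - <<'E'
from h import *
s=monitor.read_state(); print(s['tool_pos'].round(4),s['ft_force'].round(1),s['width'])
cv2.imwrite('pics/s11.png',viewer.grab_frame('side'))
cv2.imwrite('pics/w11.png',viewer.grab_frame('wrist'))
E
```

```text
[0.531  0.0724 0.0502] [ 9.2  0.6 -2.1] 0.029333726638498366
```

View pics/s11.png

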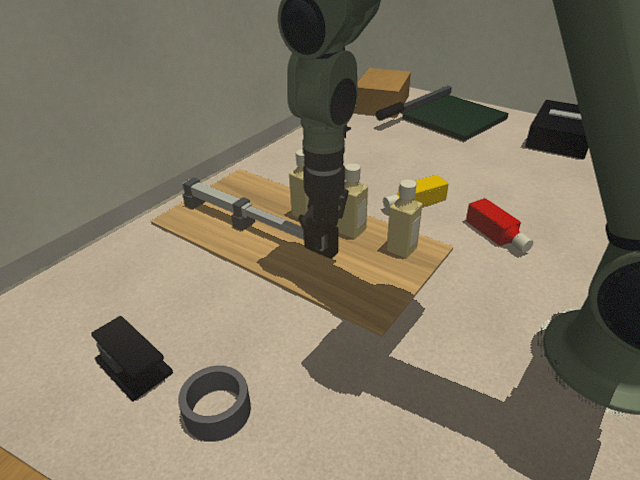

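View pics/w11.png

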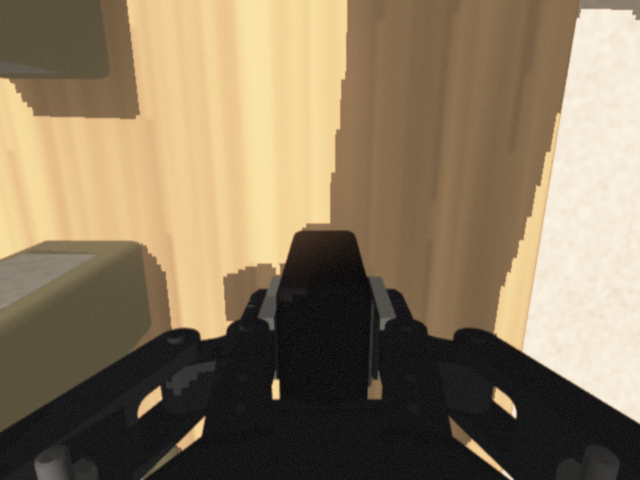

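Travel is 141 mm. Easing the rest of the way to the hard stop.

Emit:
carry_out([
  [[0.002, 0, 0, 0, 0, 0, 1], [0.004, 0, 0, 0, 0, 0, 1], [0.006, 0, 0, 0, 0, 0, 1], [0.008, 0, 0, 0, 0, 0, 1], [0.009, 0, 0, 0, 0, 0, 1], [0.009, 0, 0, 0, 0, 0, 1], [0.009, 0, 0, 0, 0, 0, 1]],
])

```text
t: 19.1
tool_pos: [0.5225, 0.0723, 0.0502]
tool_rot: [-0.022, 3.134, 0.004]
ft_force: [9.1, 1.6, -2.8]
width: 0.0294
```

Emit:
carry_out([
  [[0.0007, 0, 0, 0, 0, 0, 1], [0.0014, 0, 0, 0, 0, 0, 1], [0.002, 0, 0, 0, 0, 0, 1], [0.002, 0, 0, 0, 0, 0, 1], [0.002, 0, 0, 0, 0, 0, 1]],
])

```text
t: 19.6
tool_pos: [0.5225, 0.0723, 0.0503]
tool_rot: [-0.022, 3.131, 0.005]
ft_force: [14.7, 1.2, -9.2]
width: 0.0295
```

The hard stop is reached: position stays at 0.5225 while force rises from 9 to 15 N, at 150 mm of travel. Holding for a moment and checking.

Emit:
carry_out([
  [[0, 0, 0, 0, 0, 0, 1], [0, 0, 0, 0, 0, 0, 1], [0, 0, 0, 0, 0, 0, 1], [0, 0, 0, 0, 0, 0, 1], [0, 0, 0, 0, 0, 0, 1], [0, 0, 0, 0, 0, 0, 1], [0, 0, 0, 0, 0, 0, 1], [0, 0, 0, 0, 0, 0, 1], [0, 0, 0, 0, 0, 0, 1], [0, 0, 0, 0, 0, 0, 1]],
])

```text
t: 20.6
tool_pos: [0.5225, 0.0723, 0.0503]
tool_rot: [-0.022, 3.131, 0.005]
ft_force: [13.1, 1.2, -7.8]
width: 0.0294
```

```bash
python3 - <<'E'
from h import *
s=monitor.read_state(); print(s['t'],s['tool_pos'].round(4),s['ft_force'].round(1),s['width'])
im=viewer.grab_frame('side');cv2.imwrite('pics/s12.png',cv2.resize(im[140:300,150:480],None,fx=2.4,fy=2.4,interpolation=2))
cv2.imwrite('pics/w12.png',viewer.grab_frame('wrist'))
E
```

```text
20.6 [0.5225 0.0723 0.0503] [13.1  1.2 -7.8] 0.02941096507416223
```

View pics/s12.png

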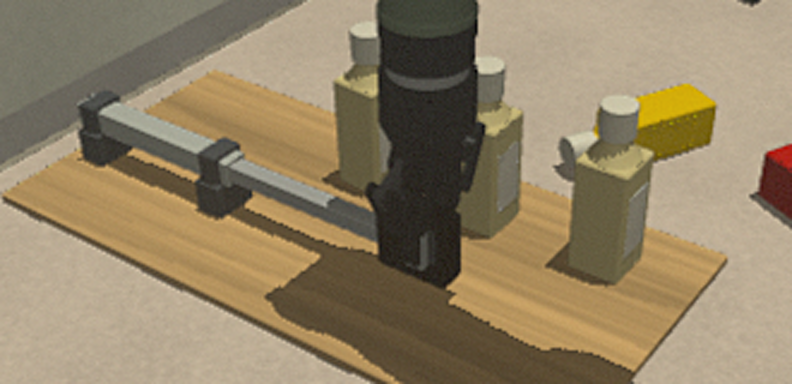

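View pics/w12.png

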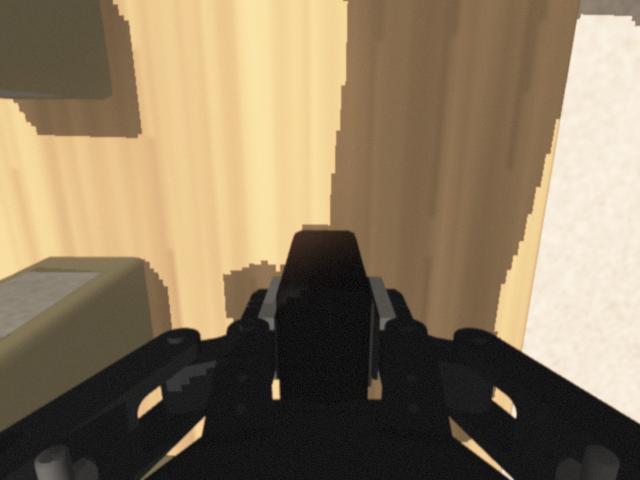

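The bar is fully out and the grip is unchanged. All three bottles stand in line. Handing in.

```bash
python3 -c "
from bench import finish_job, monitor
print(finish_job()); s=monitor.read_state(); print(s['t'],s['tool_pos'],s['ft_force'],s['width'])"
```

```text
the job is handed in; nothing more can be done
None
the job is handed in; nothing more can be done
```

The tipped bottle is standing upright in the gap, in line with its neighbours and released. The guard bar was then pulled to its second stop, and the job was handed in at about 20.7 s with the bar held there and the button squeezed.

- **Bottle:** I set it down at about (0.545, -0.045), and it touched the board with about 7 N. The pictures taken after letting go show it upright midway between the other two. The neighbouring bottles, tape roll and hole punch were not touched.
- **Bar:** the tool travelled 149.9 mm. At the end its position stayed fixed while the pulling force rose from 9 to about 15 N, which marks the hard stop.
- **Holding:** over the last second the position held and the force eased from 14.7 to 13.1 N, still above the 9 N spring. The jaw opening stayed at 29.4 mm, so the button is fully in.
- **Checks that disagreed:** the side camera placed things up to about 8 mm away from the scene and wrist cameras, so I worked from the wrist views. In the last pictures, the arm partly hides the far bottle. After handing in, I could not take another reading.

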